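# Steady the rocking jewellery riser and put the earring stand back on it

### The job

The oak riser in the wardrobe cubby rocks: screw its two front feet up or down with the black knobs until the board stands level on all four feet without rocking. Then stand the white earring stand upright on the riser's round cork pad, leaving the watch box and everything else where they are.

Things in the scene. Friction and masses are not known exactly. Their poses are not given: they have to be found in the camera images.
- riser_top (a point): centre of the top face of the riser, a loose oak board 190 (x) by 320 (y) by 18 mm, about 0.95 kg, 50 mm above the floor when level. z is its upward normal; -x is its front long edge, towards the robot, +y its left end. A watch box and a hair claw sit on it. With the front feet unequal it bears on a diagonal pair of feet and rocks about them when pressed.
- knob_left (a joint): angle of the left front knob in rad, positive clockwise seen from above (a right-hand thread, 8 mm per turn, limits +-5.5). Clockwise drives that foot down and so lifts that corner; 0 when this foot's pad is level with the fixed rear pads. It starts anywhere from about -3 to 3. It stays where it is left and takes about 0.06 N m to turn.
- knob_left_mid (a point): centre of the left front knob (half-way up): an upright black fluted drum 33 mm across and 26 mm tall on the riser's front left corner, 70 mm in front of and 135 mm to the left of the board's centre. It turns about its z, any way round can be gripped, and it rises or sinks 8 mm per turn with its foot. With the foot level with the rear feet its underside is 10 mm and its top 36 mm above the board's top; standing higher, the foot is too short, lower, too long.
- knob_right (a joint): angle of the right front knob in rad, positive clockwise seen from above (a right-hand thread, 8 mm per turn, limits +-5.5). Clockwise drives that foot down and so lifts that corner; 0 when this foot's pad is level with the fixed rear pads. It starts anywhere from about -3 to 3. It stays where it is left and takes about 0.06 N m to turn.
- knob_right_mid (a point): centre of the right front knob (half-way up): an upright black fluted drum 33 mm across and 26 mm tall on the riser's front right corner, 70 mm in front of and 135 mm to the right of the board's centre. It turns about its z, any way round can be gripped, and it rises or sinks 8 mm per turn with its foot. With the foot level with the rear feet its underside is 10 mm and its top 36 mm above the board's top; standing higher, the foot is too short, lower, too long.
- pad_front_left (a point): centre of the underside of the front left rubber pad, 24 mm across, which should rest on the cubby floor (height 0); moved by the left knob, straight below it.
- pad_front_right (a point): centre of the underside of the front right rubber pad, 24 mm across, which should rest on the cubby floor (height 0); moved by the right knob, straight below it.
- pad_rear_left (a point): centre of the underside of the rear left rubber pad, 24 mm across, which should rest on the cubby floor (height 0); fixed to the riser, 70 mm behind and 135 mm left of the board's centre.
- pad_rear_right (a point): centre of the underside of the rear right rubber pad, 24 mm across, which should rest on the cubby floor (height 0); fixed to the riser, 70 mm behind and 135 mm right of the board's centre.
- cork_pad (a point): centre of the thin round cork pad, 94 mm across, inlaid in the riser's top (flush), 30 mm behind and 75 mm left of the board's centre, beside the watch box.
- stand_mid (a point): centre (half-way up) of the white ceramic earring stand, loose, about 0.3 kg, 140 mm tall: a round base 80 mm across and 13 mm high, a post 14 mm thick, and a level bar across the top, 116 mm long along its y, 14 mm thick along x, 18 mm high (61 mm above this point at its middle). z points up. It starts on the floor left or right of the riser.
- watch_box: stainless watch box with a glass window, 85 (x) by 130 (y) by 62 mm tall, about 0.6 kg, origin at the centre of its underside; on the right rear of the riser, its front about 70 mm behind the right knob's axis, to be left there.
- hair_claw: tortoiseshell hair claw, 40 (x) by 74 (y) by 41 mm tall, origin at its underside's centre; on the riser between the knobs, to be left there.
- pill_organiser: pink pill organiser, 50 (x) by 196 (y) by 30 mm tall, origin at its underside's centre; on the floor in front of the riser, to be left there.
- scent_bottle: amber scent bottle, 32 (x) by 50 (y) by 106 mm tall, origin at its underside's centre; on the floor off one front corner of the riser, to be left there.
- cream_jar: round glass cream jar, 52 mm across, 45 mm tall, origin at its underside's centre; on the floor off the other front corner, to be left there.
- comb: wooden comb lying flat behind the riser, 40 (x) by 180 (y) by 8 mm, origin at its underside's centre; to be left there.
- spray_can: aluminium spray can, 48 mm across, 146 mm tall, origin at its underside's centre; on the floor on the other side of the riser from the earring stand, to be left there.
Mind the look-alikes: they are no part of the job. What is shaped like the part that bears stand_mid but purple or red is not meant.

How it is judged:
By the outcome, as a careful person would: the job done as asked, in the order asked, and still so for the second after the job is handed in, with the robot touching nothing.
It also fails if it takes over 72 s, if anything falls off the work surface, if the arm or the gripper's body presses on something with over 40 N, if the wrist force passes 120 N, or if a joint passes its speed limit or range.

### The arm

A 7-joint arm with a two-finger parallel gripper is mounted at the origin on the work surface. World frame = base frame: x ahead of the robot, y to its left, z up, the work surface at z = 0. Lengths are in m, angles in rad, forces in N, time in s.
With the tool pointing down it reaches from about 0.4 to 0.925 m from the base axis. Payload 4.1 kg.
Tool frame: the origin (TCP) lies midway between the tips of the shut fingers; the grasp point (between the pads) lies 19 mm behind it; y points along the fingers, z is the direction in which the jaws open and shut, and the axes are right-handed (so a half turn about y gives the same grasp; the last joint's range is limited). The gripper opens to 85 mm and grips with 20 to 120 N. Pads are 22 mm wide; open, the fingers measure 114 mm over their backs; the gripper's body (76 mm by 85 mm) begins 54 mm behind the grasp point. The pads swing forward as they close: fully open they stand 13 mm farther back than shut.
Start: joints at [1.034, 0.398, 0.045, 1.537, -0.019, 1.207, -0.051], TCP at [0.276, -0.589, 0.231] pointing down, gripper open.
Joint ranges: [-2.82, 2.82], [-0.49, 2.23], [-1.37, 1.46], [0, 2.46], [-1.36, 4.5], [0.23, 2], [-2.94, 2.94]. Speed limits (rad/s): [2.57, 2.57, 3.14, 3.14, 3.14, 3.14, 3.14].

### API

Orientations are given as [roll, pitch, yaw] about the fixed x, y, z axes, in that order (R = Rz(yaw) Ry(pitch) Rx(roll)).
In Python, from bench import arm gives the robot as it stands.
- The arm moves only by the tool carry_out, never from a script. Its argument "steps" is a list of rows, each a list of 5 numbers: the shift along the tool's x, y, z in m, then the turn about the tool's y in rad, then the opening, from 0 (shut) to 1 (fully open). In form: [[tx, ty, tz, spin, claw], ...]. A call has exactly 8 rows; each row shifts and turns the commanded pose from where the row before left it, along the tool's axes as they then stand; what a row does not reach is not made up. A row lasts 1/12 s, in which the tool goes at most 41.7 mm and 7.16 degrees, less where a joint would pass 70% of its speed; a pose out of reach is approached as far as the arm can. A call with a gripper value outside its range is refused whole. The fingers move at their own pace and stop on an object; the grip force is fixed at half the most. Time passes only in rows, so rows that do not move let the fingers close, or fill a call up. It gives the time, the measured TCP pose, the force and the opening at its end, in the units of the state.
- arm.sense(): the state, without advancing time (a new reading comes with each control period).
- arm.grab_frame(name): name is "scene" or "top"; returns the picture (384x512x3 uint8, red, green, blue); there is no depth.
- arm.camera_params(name): a dict with "fx", "fy", "cx", "cy" (pixels), "R" (3x3) and "t" (3): a world point X has camera coordinates R X + t. Camera axes: x right, y down, z forward; pixel columns grow to the right and rows downward; lengths in m; the calibration is good to about 2 mm. A picture is of the moment at which its call begins. camera_params takes no time and is no camera call.
- arm.job_done(): hands the job in, once; it reports no verdict.
The state is a dict: "t": time; "joints": joint angles; "dq": joint speeds; "joint_torque": joint torques, N m; "tcp_pos": TCP position; "tool_rot": TCP orientation; "wrist_force": force on the tool from outside, world axes, zero at the start; "ft_torque": the same for the moment, N m; "opening": finger opening in m.
Only numpy, scipy, OpenCV 4.12 (cv2) and the standard library are available. Lean on these libraries where they do the work, as an engineer would, in place of code of your own. Each camera call takes 0.05 s, during which the arm holds its last target. There are 200 camera calls.

## Working session

There is one attempt and no reset: what is moved stays moved. The work goes in short steps, Python scripts to look and compute and a tool call to move; the robot and the scene stay as the last step left them, time stands still between calls to the robot, and variables do not carry over. Pictures are saved under pics/ and viewed, about 8 in all and at most 12, crops included, and the job is handed in when it is done.

Besides the shell and the picture viewer there is one more tool, called after "Emit:" by a JSON object that holds its "fn" and its "kwargs", one argument or row to a line. carry_out: Moves the arm, as the interface text tells. Its arguments: {"type":"object","properties":{"steps":{"type":"array","items":{"type":"array","items":{"type":"number"}}}},"required":["steps"]}

```bash
mkdir -p pics; ls; python3 - <<'E'
from bench import arm
import cv2,numpy as np
s=arm.sense(); print({k:np.round(v,3).tolist() for k,v in s.items()})
for n in("scene","top"):
    f=arm.grab_frame(n); cv2.imwrite(f"pics/{n}0.png",f[...,::-1])
    c=arm.camera_params(n); print(n,{k:np.round(v,4).tolist() for k,v in c.items()}, (-np.array(c["R"]).T@c["t"]).round(3))
a=cv2.imread("pics/scene0.png");b=cv2.imread("pics/top0.png")
cv2.imwrite("pics/s.png",cv2.resize(a,(800,600),interpolation=cv2.INTER_CUBIC));cv2.imwrite("pics/t.png",cv2.resize(b,(800,600),interpolation=cv2.INTER_CUBIC))
E
```

```text
pics
{'t': 0.0, 'joints': [1.034, 0.399, 0.045, 1.538, -0.019, 1.207, -0.051], 'dq': [-0.001, -0.0, 0.002, 0.001, -0.002, 0.0, -0.0], 'joint_torque': [0.0, -47.513, 1.365, -25.422, 0.011, 0.01, 0.0], 'tcp_pos': [0.275, -0.588, 0.23], 'tool_rot': [-1.573, -0.0, -2.704], 'wrist_force': [-0.142, -0.605, 0.486], 'ft_torque': [0.046, -0.043, -0.025], 'opening': 0.085}
scene {'fx': 420.6605, 'fy': 420.6605, 'cx': 260.5443, 'cy': 192.1104, 'R': [[0.8304, 0.5569, 0.0183], [0.3359, -0.4741, -0.8139], [-0.4446, 0.682, -0.5807]], 't': [-0.4635, -0.0814, 1.4116]} [ 1.04  -0.743  0.762]
top {'fx': 480.4935, 'fy': 480.4935, 'cx': 256.4284, 'cy': 191.9853, 'R': [[-0.0493, -0.9988, -0.0065], [-0.9781, 0.0496, -0.2019], [0.202, -0.0036, -0.9794]], 't': [0.0711, 0.5331, 1.4296]} [0.236 0.05  1.508]
```

View pics/s.png

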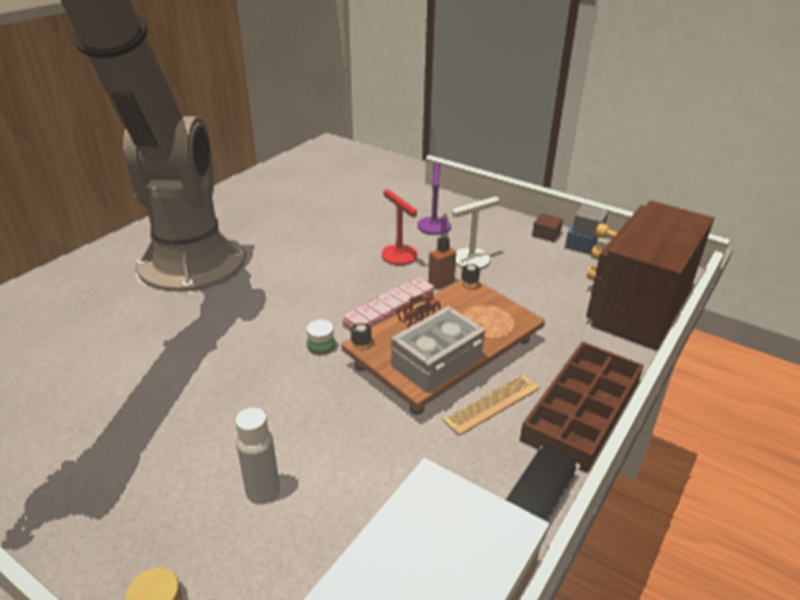

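View pics/t.png

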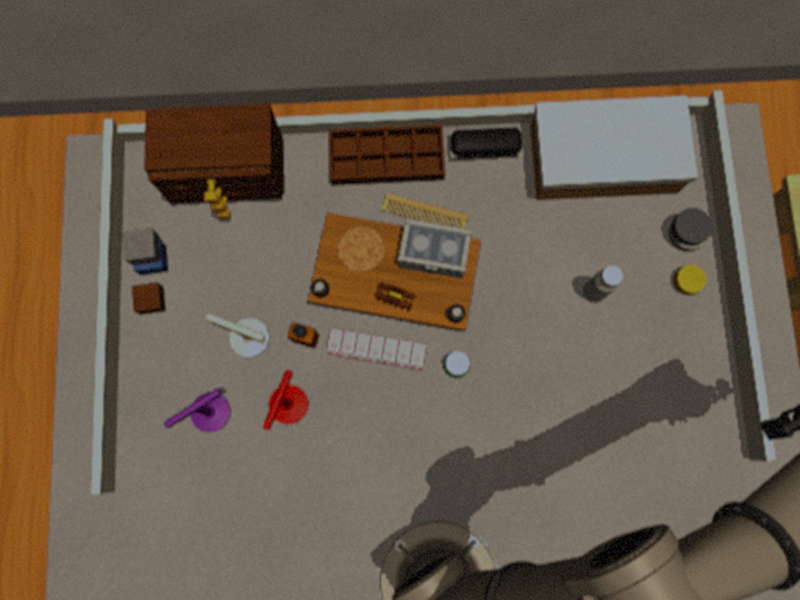

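The scene shows the riser with its two knobs, the watch box, claw and cork pad. There are three stands of the same shape: red at (400,225), purple at (435,200) and white at (475,235). In the top view the white base is at (248,338), red at (290,403) and purple at (210,410). White is the one described. I'll check it and the knobs in one enlarged crop.

```bash
cat > h.py <<'E'
import numpy as np,cv2
from bench import arm
C={n:arm.camera_params(n) for n in("scene","top")}
def ray(n,u,v):
    c=C[n];R=np.array(c["R"]);o=-R.T@np.array(c["t"])
    return o,R.T@np.array([(u-c["cx"])/c["fx"],(v-c["cy"])/c["fy"],1])
def at(n,u,v,z):
    o,d=ray(n,u,v);return o+d*(z-o[2])/d[2]
def proj(n,X):
    c=C[n];p=np.array(c["R"])@X+c["t"];return np.array([c["fx"]*p[0]/p[2]+c["cx"],c["fy"]*p[1]/p[2]+c["cy"]])
E
python3 - <<'E'
import cv2,numpy as np
a=cv2.imread("pics/scene0.png");b=cv2.imread("pics/top0.png")
def crop(im,x,y,w,h):return cv2.resize(im[y:y+h,x:x+w],(400,300),interpolation=cv2.INTER_CUBIC)
m=np.vstack([np.hstack([crop(a,216,160,80,60),crop(a,275,115,80,60)]),np.hstack([crop(b,190,130,120,90),crop(b,125,190,80,60)])])
cv2.imwrite("pics/m.png",m)
E
```

```text
(no output)
```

View pics/m.png

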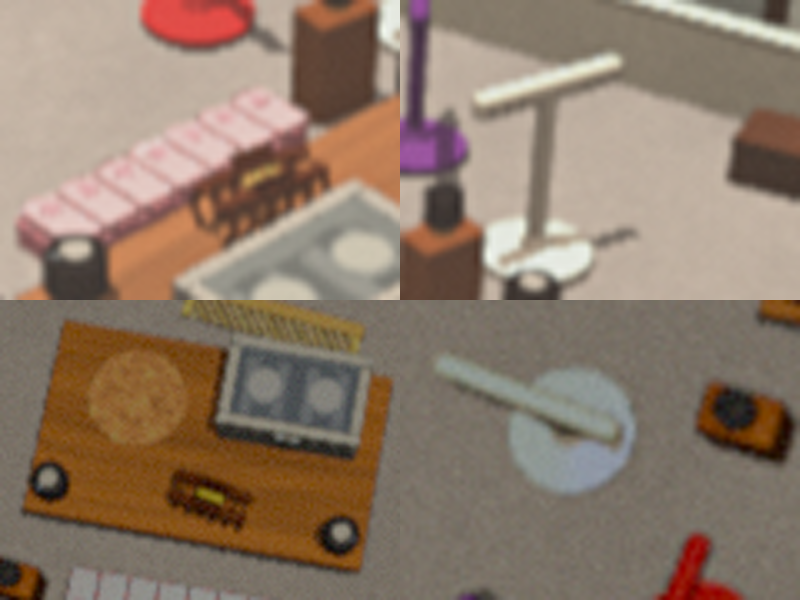

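```bash
python3 - <<'E'
from h import *
from scipy.optimize import least_squares
P=lambda x,y:(190+x/3.3333-.35,130+y/3.3333-.35)
loc=[(95,160,50),(95,-160,50),(-95,-160,50),(-95,160,50),(30,75,50),(-70,135,86),(-70,-135,86)]
px=[P(65,22),P(392,78),P(360,270),P(25,215),P(137,97),P(48,178),P(341,233)]
def w(p,l):
    c,s=np.cos(p[2]),np.sin(p[2]);l=np.array(l)/1e3
    return np.array([p[0]+c*l[0]-s*l[1],p[1]+s*l[0]+c*l[1],l[2]])
f=lambda p:np.concatenate([proj("top",w(p,l))-q for l,q in zip(loc,px)])
r=least_squares(f,[.6,0,0]);print("riser",r.x,"res",r.fun.round(1))
p=r.x
for n,l in(("KL",(-70,135,86)),("KR",(-70,-135,86)),("cork",(30,75,50))):print(n,w(p,l).round(4),"scene px",proj("scene",w(p,l)).round(1))
print("observed scene KR 231,209.6 KL 301.4,171")
S=lambda x,y:(125+x/5-.4,190+y/5-.4)
print("stand base",at("top",*S(172,130),.013)); e1=at("top",*S(40,62),.14);e2=at("top",*S(217,132),.14)
print("bar",e1,e2,(e1+e2)/2,np.linalg.norm(e1-e2),np.degrees(np.arctan2(*(e1-e2)[[1,0]])))
S2=lambda x,y:(275+x/5-.4,115+y/5-.4)
print("scene base",at("scene",*S2(138,250),.013)); e1=at("scene",*S2(78,100),.14);e2=at("scene",*S2(218,60),.14);print("bar scene",e1,e2,(e1+e2)/2)
print("bottle",at("top",125+(740-400)/5,190+(405-300)/5,.1),"jar",at("top",457/1.5625,362/1.5625,.045))
E
```

```text
riser [ 0.59928751  0.05360046 -0.22889464] res [-0.8 -0.9  0.6 -0.5  0.5  0.5 -1.  -1.1 -0.   0.6  0.3  1.1  0.3  0.1]
KL [0.5617 0.201  0.086 ] scene px [299.8 172.6]
KR [ 0.5005 -0.062   0.086 ] scene px [229.5 209.8]
cork [0.6455 0.1198 0.05  ] scene px [310.6 205.6]
observed scene KR 231,209.6 KL 301.4,171
stand base [0.48426826 0.35442358 0.013     ]
bar [0.50695208 0.40477923 0.14      ] [0.46072465 0.30262048 0.14      ] [0.48383836 0.35369985 0.14      ] 0.11213110843995902 65.6529676043186
scene base [0.492249   0.35120395 0.013     ]
bar scene [0.46593678 0.30110861 0.14      ] [0.51206122 0.40321072 0.14      ] [0.488999   0.35215967 0.14      ]
bottle [0.47857154 0.23556186 0.1       ] jar [ 0.40870555 -0.05961214  0.045     ]
```

White stand confirmed: bar end near crop (617,432), base at (572,430). Neither knob has an angle mark, so I'll gauge the feet by touch. Pressing the board beside each knob puts that foot on the floor, so the board's height there gives the knob angle.

```bash
cat >> h.py <<'E'
RP=[.5993,.0536,-.2289]
def loc(lx,ly):
    c,s=np.cos(RP[2]),np.sin(RP[2]);return RP[0]+c*lx-s*ly,RP[1]+s*lx+c*ly
def st():
    s=arm.sense();return s
def pose():
    s=st();return np.array(s["tcp_pos"]),s["tool_rot"][2]
def plan(x,y,z,yaw,claw,start=None,vmax=.04,smax=.12):
    p,a=pose() if start is None else (np.array(start[:3]),start[3])
    d=np.array([x,y,z])-p;da=(yaw-a+np.pi)%(2*np.pi)-np.pi
    N=int(np.ceil(max(np.linalg.norm(d)/vmax,abs(da)/smax,1)/8-1e-6))*8
    for k in range(0,N,8):
        rows=[]
        for i in range(k,k+8):
            b=a+da*i/N;q=d/N
            rows.append([round(float(v),4) for v in(q[0]*np.cos(b)+q[1]*np.sin(b),-q[2],-q[0]*np.sin(b)+q[1]*np.cos(b),-da/N,claw)])
        print(rows)
E
python3 - <<'E'
from h import *
x,y=loc(-.027,.135);print(x,y,arm.sense()["t"])
plan(x,y,.13,-.229,0)
E
```

```text
0.6036366099352991 0.19120520998228618 0.1
[[-0.0262, 0.0042, -0.0236, -0.1031, 0.0], [-0.0284, 0.0042, -0.0208, -0.1031, 0.0], [-0.0304, 0.0042, -0.0178, -0.1031, 0.0], [-0.0321, 0.0042, -0.0145, -0.1031, 0.0], [-0.0334, 0.0042, -0.0111, -0.1031, 0.0], [-0.0344, 0.0042, -0.0076, -0.1031, 0.0], [-0.035, 0.0042, -0.0041, -0.1031, 0.0], [-0.0352, 0.0042, -0.0004, -0.1031, 0.0]]
[[-0.0351, 0.0042, 0.0032, -0.1031, 0.0], [-0.0346, 0.0042, 0.0068, -0.1031, 0.0], [-0.0337, 0.0042, 0.0103, -0.1031, 0.0], [-0.0325, 0.0042, 0.0137, -0.1031, 0.0], [-0.0309, 0.0042, 0.017, -0.1031, 0.0], [-0.029, 0.0042, 0.0201, -0.1031, 0.0], [-0.0267, 0.0042, 0.023, -0.1031, 0.0], [-0.0242, 0.0042, 0.0256, -0.1031, 0.0]]
[[-0.0215, 0.0042, 0.0279, -0.1031, 0.0], [-0.0185, 0.0042, 0.03, -0.1031, 0.0], [-0.0153, 0.0042, 0.0317, -0.1031, 0.0], [-0.0119, 0.0042, 0.0331, -0.1031, 0.0], [-0.0085, 0.0042, 0.0342, -0.1031, 0.0], [-0.0049, 0.0042, 0.0349, -0.1031, 0.0], [-0.0013, 0.0042, 0.0352, -0.1031, 0.0], [0.0023, 0.0042, 0.0352, -0.1031, 0.0]]
```

Emit:
{"fn": "carry_out", "kwargs": {
  "steps": [
    [-0.0262,0.0033,-0.0236,-0.1031,0],
    [-0.0284,0.0033,-0.0208,-0.1031,0],
    [-0.0304,0.0033,-0.0178,-0.1031,0],
    [-0.0321,0.0033,-0.0145,-0.1031,0],
    [-0.0334,0.0033,-0.0111,-0.1031,0],
    [-0.0344,0.0033,-0.0076,-0.1031,0],
    [-0.035,0.0033,-0.0041,-0.1031,0],
    [-0.0352,0.0033,-0.0004,-0.1031,0]
  ]
}}

```text
t: 0.77
tcp_pos: [0.3851, -0.3272, 0.2045]
tool_rot: [-1.571, -0.0, -1.874]
wrist_force: [0.1, 0.4, 0.3]
opening: 0.0001
```

Emit:
{"fn": "carry_out", "kwargs": {
  "steps": [
    [-0.0351,0.0033,0.0032,-0.1031,0],
    [-0.0346,0.0033,0.0068,-0.1031,0],
    [-0.0337,0.0033,0.0103,-0.1031,0],
    [-0.0325,0.0033,0.0137,-0.1031,0],
    [-0.0309,0.0033,0.017,-0.1031,0],
    [-0.029,0.0033,0.0201,-0.1031,0],
    [-0.0267,0.0033,0.023,-0.1031,0],
    [-0.0242,0.0033,0.0256,-0.1031,0]
  ]
}}

```text
t: 1.43
tcp_pos: [0.4947, -0.0676, 0.1782]
tool_rot: [-1.571, -0.0, -1.049]
wrist_force: [0.4, -0.1, -0.9]
opening: -0.0002
```

Emit:
{"fn": "carry_out", "kwargs": {
  "steps": [
    [-0.0215,0.0033,0.0279,-0.1031,0],
    [-0.0185,0.0033,0.03,-0.1031,0],
    [-0.0153,0.0033,0.0317,-0.1031,0],
    [-0.0119,0.0033,0.0331,-0.1031,0],
    [-0.0085,0.0033,0.0342,-0.1031,0],
    [-0.0049,0.0033,0.0349,-0.1031,0],
    [-0.0013,0.0033,0.0352,-0.1031,0],
    [0.0023,0.0033,0.0352,-0.1031,0]
  ]
}}

```text
t: 2.1
tcp_pos: [0.6042, 0.1917, 0.1514]
tool_rot: [-1.572, 0.001, -0.225]
wrist_force: [1.6, -0.2, 0.1]
opening: -0.0003
```

```bash
python3 - <<'E'
from h import *
s=arm.sense();print(s["t"],s["tcp_pos"],s["tool_rot"],s["joints"],s["wrist_force"],s["opening"])
for n in("scene","top"): cv2.imwrite(f"pics/{n}1.png",arm.grab_frame(n)[...,::-1])
for i in range(2):print(arm.sense()["tcp_pos"],arm.sense()["wrist_force"]);arm.grab_frame("top")
E
```

```text
2.1 [0.60422173 0.1917351  0.15138168] [-1.57158211e+00  5.47546108e-04 -2.24668663e-01] [ 0.13787994  0.51849897 -0.70616318  1.64882332  0.36708816  1.11211929
  0.67748455] [ 1.58485749 -0.17200272  0.12448159] -0.00026461059183157076
[0.60346558 0.19827096 0.1512704 ] [-0.54294684  0.56029411 -0.28364311]
[0.60318414 0.19439746 0.15114248] [-0.35890672 -1.26797564  0.8833033 ]
```

Emit:
{"fn": "carry_out", "kwargs": {
  "steps": [
    [0,0.02,0,0,0],
    [0,0.02,0,0,0],
    [0,0.02,0,0,0],
    [0,0.015,0,0,0],
    [0,0.01,0,0,0],
    [0,0.006,0,0,0],
    [0,0.002,0,0,0],
    [0,0,0,0,0]
  ]
}}

```text
t: 2.97
tcp_pos: [0.6041, 0.1904, 0.0592]
tool_rot: [-1.571, -0.0, -0.23]
wrist_force: [-0.1, -0.3, -0.1]
opening: -0.0001
```

Emit:
{"fn": "carry_out", "kwargs": {
  "steps": [
    [0,0.001,0,0,0],
    [0,0.001,0,0,0],
    [0,0.001,0,0,0],
    [0,0.001,0,0,0],
    [0,0,0,0,0],
    [0,0,0,0,0],
    [0,0,0,0,0],
    [0,0,0,0,0]
  ]
}}

```text
t: 3.63
tcp_pos: [0.604, 0.1906, 0.0551]
tool_rot: [-1.571, -0.0, -0.229]
wrist_force: [-0.7, 1.0, 0.1]
opening: -0.0002
```

```bash
python3 - <<'E'
from h import *
import numpy as np
z=[]
for i in range(3):s=arm.sense();z.append([*s["tcp_pos"],*s["wrist_force"]]);arm.grab_frame("top")
print(np.round(z,4))
E
```

```text
[[ 0.604   0.1906  0.0551 -0.6922  0.9942  0.0911]
 [ 0.604   0.1906  0.0551  0.0598 -0.0895  0.0473]
 [ 0.604   0.1906  0.0551  0.1707  0.715   0.1425]]
```

Emit:
{"fn": "carry_out", "kwargs": {
  "steps": [
    [0,0.001,0,0,0],
    [0,0.001,0,0,0],
    [0,0.001,0,0,0],
    [0,0,0,0,0],
    [0,0,0,0,0],
    [0,0,0,0,0],
    [0,0,0,0,0],
    [0,0,0,0,0]
  ]
}}

```text
t: 4.45
tcp_pos: [0.6039, 0.1905, 0.052]
tool_rot: [-1.571, -0.0, -0.229]
wrist_force: [0.1, -0.2, 0.3]
opening: -0.0001
```

Emit:
{"fn": "carry_out", "kwargs": {
  "steps": [
    [0,0.001,0,0,0],
    [0,0,0,0,0],
    [0,0,0,0,0],
    [0,0,0,0,0],
    [0,0,0,0,0],
    [0,0,0,0,0],
    [0,0,0,0,0],
    [0,0,0,0,0]
  ]
}}

```text
t: 5.12
tcp_pos: [0.6038, 0.1908, 0.0512]
tool_rot: [-1.571, 0.0, -0.229]
wrist_force: [-2.4, -0.0, 5.4]
opening: -0.0
```

Emit:
{"fn": "carry_out", "kwargs": {
  "steps": [
    [0,0.001,0,0,0],
    [0,0,0,0,0],
    [0,0,0,0,0],
    [0,0,0,0,0],
    [0,0,0,0,0],
    [0,0,0,0,0],
    [0,0,0,0,0],
    [0,0,0,0,0]
  ]
}}

```text
t: 5.78
tcp_pos: [0.6035, 0.191, 0.0504]
tool_rot: [-1.571, 0.001, -0.229]
wrist_force: [-3.3, 0.2, 7.4]
opening: 0.0001
```

Emit:
{"fn": "carry_out", "kwargs": {
  "steps": [
    [0,0.001,0,0,0],
    [0,0,0,0,0],
    [0,0,0,0,0],
    [0,0,0,0,0],
    [0,0,0,0,0],
    [0,0,0,0,0],
    [0,0,0,0,0],
    [0,0,0,0,0]
  ]
}}

```text
t: 6.45
tcp_pos: [0.6032, 0.1913, 0.0498]
tool_rot: [-1.571, 0.001, -0.229]
wrist_force: [-5.9, 0.4, 8.9]
opening: 0.0
```

Emit:
{"fn": "carry_out", "kwargs": {
  "steps": [
    [0,0.001,0,0,0],
    [0,0.001,0,0,0],
    [0,0,0,0,0],
    [0,0,0,0,0],
    [0,0,0,0,0],
    [0,0,0,0,0],
    [0,0,0,0,0],
    [0,0,0,0,0]
  ]
}}

```text
t: 7.12
tcp_pos: [0.6025, 0.1919, 0.0481]
tool_rot: [-1.571, 0.002, -0.228]
wrist_force: [-7.2, 0.4, 11.7]
opening: 0.0002
```

Emit:
{"fn": "carry_out", "kwargs": {
  "steps": [
    [0,0.001,0,0,0],
    [0,0.001,0,0,0],
    [0,0,0,0,0],
    [0,0,0,0,0],
    [0,0,0,0,0],
    [0,0,0,0,0],
    [0,0,0,0,0],
    [0,0,0,0,0]
  ]
}}

```text
t: 7.78
tcp_pos: [0.6025, 0.192, 0.0479]
tool_rot: [-1.572, 0.002, -0.229]
wrist_force: [-10.3, -1.6, 22.1]
opening: 0.0
```

Emit:
{"fn": "carry_out", "kwargs": {
  "steps": [
    [0,-0.015,0,0,0],
    [0,-0.015,0,0,0],
    [0.025,0,0,0,0],
    [0.025,0,0,0,0],
    [0.025,0,0,0,0],
    [0.022,0,0,0,0],
    [0,0.015,0,0,0],
    [0,0.006,0,0,0]
  ]
}}

```text
t: 8.45
tcp_pos: [0.6994, 0.1668, 0.0526]
tool_rot: [-1.571, -0.0, -0.232]
wrist_force: [-0.9, -0.6, -1.6]
opening: -0.0002
```

Emit:
{"fn": "carry_out", "kwargs": {
  "steps": [
    [0,0.002,0,0,0],
    [0,0.002,0,0,0],
    [0,0.002,0,0,0],
    [0,0,0,0,0],
    [0,0,0,0,0],
    [0,0,0,0,0],
    [0,0,0,0,0],
    [0,0,0,0,0]
  ]
}}

```text
t: 9.12
tcp_pos: [0.6974, 0.1676, 0.0503]
tool_rot: [-1.574, 0.0, -0.229]
wrist_force: [-3.7, -3.1, 8.5]
opening: 0.0001
```

Emit:
{"fn": "carry_out", "kwargs": {
  "steps": [
    [0,0.001,0,0,0],
    [0,0.001,0,0,0],
    [0,0,0,0,0],
    [0,0,0,0,0],
    [0,0,0,0,0],
    [0,0,0,0,0],
    [0,0,0,0,0],
    [0,0,0,0,0]
  ]
}}

```text
t: 9.78
tcp_pos: [0.6975, 0.1677, 0.0502]
tool_rot: [-1.574, -0.0, -0.229]
wrist_force: [-6.8, -5.6, 16.9]
opening: 0.0
```

Emit:
{"fn": "carry_out", "kwargs": {
  "steps": [
    [0,-0.02,0,0,0],
    [0,-0.035,0,0,0],
    [0,-0.035,0,0,0],
    [-0.02,0,-0.03,0,0],
    [-0.02,0,-0.035,0,0],
    [-0.02,0,-0.035,0,0],
    [-0.02,0,-0.035,0,0],
    [-0.017,0,-0.035,0,0]
  ]
}}

```text
t: 10.45
tcp_pos: [0.5625, 0.0249, 0.1361]
tool_rot: [-1.572, 0.0, -0.227]
wrist_force: [0.3, -0.6, 0.6]
opening: -0.0002
```

Emit:
{"fn": "carry_out", "kwargs": {
  "steps": [
    [0,0,-0.035,0,0],
    [0,0,-0.035,0,0],
    [0,0,-0.03,0,0],
    [0,0.03,0,0,0],
    [0,0.025,0,0,0],
    [0,0.015,0,0,0],
    [0,0.008,0,0,0],
    [0,0,0,0,0]
  ]
}}

```text
t: 11.12
tcp_pos: [0.5408, -0.0715, 0.0567]
tool_rot: [-1.571, 0.003, -0.228]
wrist_force: [-0.2, 0.3, -0.5]
opening: -0.0001
```

Emit:
{"fn": "carry_out", "kwargs": {
  "steps": [
    [0,0.001,0,0,0],
    [0,0.001,0,0,0],
    [0,0.001,0,0,0],
    [0,0,0,0,0],
    [0,0,0,0,0],
    [0,0,0,0,0],
    [0,0,0,0,0],
    [0,0,0,0,0]
  ]
}}

```text
t: 11.78
tcp_pos: [0.5427, -0.0724, 0.0553]
tool_rot: [-1.571, -0.0, -0.229]
wrist_force: [-0.5, -0.1, 0.1]
opening: 0.0
```

Emit:
{"fn": "carry_out", "kwargs": {
  "steps": [
    [0,0.001,0,0,0],
    [0,0.001,0,0,0],
    [0,0.001,0,0,0],
    [0,0,0,0,0],
    [0,0,0,0,0],
    [0,0,0,0,0],
    [0,0,0,0,0],
    [0,0,0,0,0]
  ]
}}

```text
t: 12.45
tcp_pos: [0.5426, -0.0724, 0.0521]
tool_rot: [-1.571, -0.0, -0.229]
wrist_force: [-0.4, -0.3, 0.8]
opening: 0.0003
```

Emit:
{"fn": "carry_out", "kwargs": {
  "steps": [
    [0,0.001,0,0,0],
    [0,0.001,0,0,0],
    [0,0,0,0,0],
    [0,0,0,0,0],
    [0,0,0,0,0],
    [0,0,0,0,0],
    [0,0,0,0,0],
    [0,0,0,0,0]
  ]
}}

```text
t: 13.12
tcp_pos: [0.5426, -0.0724, 0.0517]
tool_rot: [-1.572, 0.0, -0.229]
wrist_force: [-3.9, -0.7, 11.6]
opening: -0.0001
```

Emit:
{"fn": "carry_out", "kwargs": {
  "steps": [
    [0,-0.02,0,0,0],
    [0,-0.035,0,0,0],
    [-0.022,0,0,0,0.6],
    [-0.021,0,0,0,0.6],
    [0,0,0,0.12,0.6],
    [0,0,0,0.12,0.6],
    [0,0,0,0.12,0.6],
    [0,0,0,0.12,0.6]
  ]
}}

```text
t: 13.78
tcp_pos: [0.5006, -0.0627, 0.1052]
tool_rot: [-1.571, -0.0, -0.715]
wrist_force: [-0.1, -0.2, 0.3]
opening: 0.0514
```

Emit:
{"fn": "carry_out", "kwargs": {
  "steps": [
    [0,0,0,0.124,0.6],
    [0,0,0,0.124,0.6],
    [0,0,0,0.124,0.6],
    [0,0,0,0.124,0.6],
    [0,0,0,0.124,0.6],
    [0,0,0,0.124,0.6],
    [0,0,0,0.124,0.6],
    [0,0,0,0.124,0.6]
  ]
}}

```text
t: 14.45
tcp_pos: [0.5007, -0.0625, 0.1051]
tool_rot: [-1.571, -0.0, -1.707]
wrist_force: [0.4, -0.4, -0.2]
opening: 0.0512
```

```bash
python3 - <<'E'
from h import *
s=arm.sense();print(s["t"],s["tcp_pos"],s["tool_rot"],s["joints"].round(2),s["opening"],loc(-.07,-.135))
a=arm.grab_frame("scene");b=arm.grab_frame("top")
def cr(im,x,y,w=100,h=75):return cv2.resize(im[y:y+h,x:x+w,::-1],(400,300),interpolation=cv2.INTER_CUBIC)
cv2.imwrite("pics/k2.png",np.hstack([cr(a,185,165),cr(b,240,155)]))
E
```

```text
14.45 [ 0.50067922 -0.06249302  0.10507277] [-1.57070784e+00 -7.71018488e-05 -1.70731931e+00] [ 0.39  0.3  -0.41  2.    0.16  0.87 -0.24] 0.051202742394435855 (np.float64(0.5004934816919306), np.float64(-0.06199529376162839))
```

View pics/k2.png

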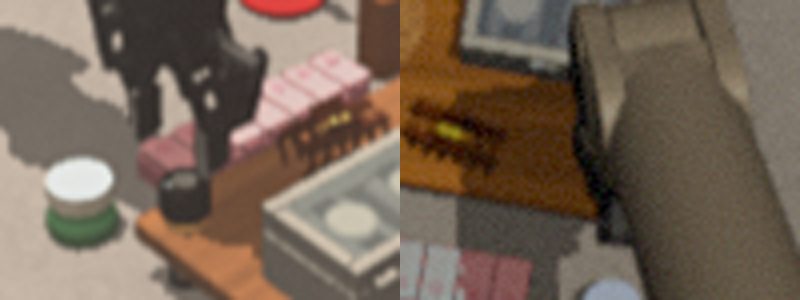

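The scene crop shows the open fingers straddling the right knob (184,182 in the crop). The knob sits about 1.5 px to the right of the prediction, so I'll nudge by half of that and grip.

Emit:
{"fn": "carry_out", "kwargs": {
  "steps": [
    [-0.001,0,0.0015,0,0.6],
    [0,0.012,0,0,0.6],
    [0,0.012,0,0,0.6],
    [0,0.012,0,0,0.6],
    [0,0.007,0,0,0.6],
    [0,0.003,0,0,0.6],
    [0,0,0,0,0.6],
    [0,0,0,0,0.6]
  ]
}}

```text
t: 15.22
tcp_pos: [0.5027, -0.0618, 0.0594]
tool_rot: [-1.57, 0.0, -1.701]
wrist_force: [-0.4, -0.4, -0.2]
opening: 0.051
```

Emit:
{"fn": "carry_out", "kwargs": {
  "steps": [
    [0,0,0,0,0.2],
    [0,0,0,0,0.2],
    [0,0,0,0,0.2],
    [0,0,0,0,0.2],
    [0,0,0,0,0.2],
    [0,0,0,0,0.2],
    [0,0,0,0,0.2],
    [0,0,0,0,0.2]
  ]
}}

```text
t: 15.88
tcp_pos: [0.5031, -0.0618, 0.06]
tool_rot: [-1.569, -0.0, -1.701]
wrist_force: [0.7, 0.2, 5.6]
opening: 0.0312
```

Emit:
{"fn": "carry_out", "kwargs": {
  "steps": [
    [0,0,0,-0.12,0.2],
    [0,0,0,-0.12,0.2],
    [0,0,0,-0.12,0.2],
    [0,0,0,-0.12,0.2],
    [0,0,0,-0.12,0.2],
    [0,0,0,-0.12,0.2],
    [0,0,0,-0.12,0.2],
    [0,0,0,-0.12,0.2]
  ]
}}

```text
t: 16.55
tcp_pos: [0.5034, -0.0614, 0.06]
tool_rot: [-1.569, -0.002, -0.736]
wrist_force: [-0.3, 0.1, 5.2]
opening: 0.0314
```

Emit:
{"fn": "carry_out", "kwargs": {
  "steps": [
    [0,0,0,-0.108,0.2],
    [0,0,0,-0.108,0.2],
    [0,0,0,-0.108,0.2],
    [0,0,0,-0.108,0.2],
    [0,0,0,-0.108,0.2],
    [0,0,0,0,0.2],
    [0,0,0,0,0.2],
    [0,0,0,0,0.2]
  ]
}}

```text
t: 17.22
tcp_pos: [0.5033, -0.0609, 0.06]
tool_rot: [-1.57, -0.002, -0.201]
wrist_force: [-0.8, 1.0, 5.7]
opening: 0.0315
```

Emit:
{"fn": "carry_out", "kwargs": {
  "steps": [
    [0,0,0,0,0.6],
    [0,0,0,0,0.6],
    [0,0,0,0,0.6],
    [0,-0.02,0,0,0.6],
    [0,-0.035,0,0,0.6],
    [0.001,0,0.035,0,0.6],
    [0.001,0,0.035,0,0.6],
    [0.001,0,0.035,0,0.6]
  ]
}}

```text
t: 17.88
tcp_pos: [0.5269, 0.0403, 0.1146]
tool_rot: [-1.571, -0.002, -0.205]
wrist_force: [0.4, 1.1, -0.3]
opening: 0.0509
```

Emit:
{"fn": "carry_out", "kwargs": {
  "steps": [
    [0.001,0,0.035,0,0.6],
    [0.001,0,0.035,0,0.6],
    [0.001,0,0.035,0,0.6],
    [0.001,0,0.035,0,0.6],
    [0,0,0.025,0,0.6],
    [0,0,0,0,0.6],
    [0,0,0,0,0.6],
    [0,0,0,0,0.6]
  ]
}}

```text
t: 18.55
tcp_pos: [0.5629, 0.2002, 0.1135]
tool_rot: [-1.573, 0.001, -0.202]
wrist_force: [0.1, -0.8, -0.6]
opening: 0.0515
```

```bash
sed -i 's/^RP=.*/RP=[.6018,.0546,-.2289]/' h.py; python3 - <<'E'
from h import *
s=arm.sense();print(s["t"],s["tcp_pos"],s["tool_rot"],s["joints"].round(2),s["opening"],loc(-.07,.135))
a=arm.grab_frame("scene");b=arm.grab_frame("top")
def cr(im,x,y,w=100,h=75):return cv2.resize(im[y:y+h,x:x+w,::-1],(400,300),interpolation=cv2.INTER_CUBIC)
cv2.imwrite("pics/k3.png",np.hstack([cr(a,250,135),cr(b,180,150)]));print(proj("scene",np.array(s["tcp_pos"])),proj("scene",np.array([*loc(-.07,.135),.088])))
E
```

```text
18.55 [0.56292642 0.20020948 0.11345721] [-1.57258041e+00  6.17141611e-04 -2.01725827e-01] [ 0.17  0.52 -0.78  1.77  0.42  1.03  0.6 ] 0.0515003093909945 (np.float64(0.564258196945308), np.float64(0.2019621831522685))
[300.6717821  164.92770168] [300.72198003 172.12101346]
```

View pics/k3.png

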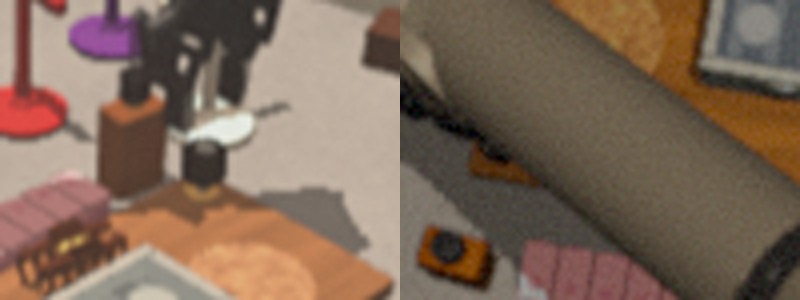

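The knob is at crop (205,148), or px (301,172), which matches the prediction of (300.7,172.1). I'll descend, grip and turn +2.7.

Emit:
{"fn": "carry_out", "kwargs": {
  "steps": [
    [0.001,0,0.002,0,0.6],
    [0,0.015,0,0,0.6],
    [0,0.015,0,0,0.6],
    [0,0.013,0,0,0.6],
    [0,0.007,0,0,0.6],
    [0,0.0035,0,0,0.6],
    [0,0,0,0,0.6],
    [0,0,0,0,0.6]
  ]
}}

```text
t: 19.32
tcp_pos: [0.5647, 0.2033, 0.0606]
tool_rot: [-1.571, -0.0, -0.201]
wrist_force: [0.0, -0.6, 1.0]
opening: 0.0513
```

Emit:
{"fn": "carry_out", "kwargs": {
  "steps": [
    [0,0,0,0,0.2],
    [0,0,0,0,0.2],
    [0,0,0,0,0.2],
    [0,0,0,0,0.2],
    [0,0,0,0,0.2],
    [0,0,0,0,0.2],
    [0,0,0,0,0.2],
    [0,0,0,0,0.2]
  ]
}}

```text
t: 19.98
tcp_pos: [0.5646, 0.2026, 0.0608]
tool_rot: [-1.572, -0.0, -0.202]
wrist_force: [-1.5, -3.5, 5.4]
opening: 0.0312
```

Emit:
{"fn": "carry_out", "kwargs": {
  "steps": [
    [0,0,0,0.12,0.2],
    [0,0,0,0.12,0.2],
    [0,0,0,0.12,0.2],
    [0,0,0,0.12,0.2],
    [0,0,0,0.12,0.2],
    [0,0,0,0.12,0.2],
    [0,0,0,0.12,0.2],
    [0,0,0,0.12,0.2]
  ]
}}

```text
t: 20.65
tcp_pos: [0.5651, 0.2024, 0.0606]
tool_rot: [-1.57, -0.001, -1.167]
wrist_force: [-0.1, -3.3, 3.5]
opening: 0.0315
```

Emit:
{"fn": "carry_out", "kwargs": {
  "steps": [
    [0,0,0,0.12,0.2],
    [0,0,0,0.12,0.2],
    [0,0,0,0.12,0.2],
    [0,0,0,0.12,0.2],
    [0,0,0,0.12,0.2],
    [0,0,0,0.12,0.2],
    [0,0,0,0.12,0.2],
    [0,0,0,0.12,0.2]
  ]
}}

```text
t: 21.32
tcp_pos: [0.5652, 0.202, 0.0597]
tool_rot: [-1.569, -0.001, -2.127]
wrist_force: [1.6, -3.1, -2.4]
opening: 0.0313
```

Emit:
{"fn": "carry_out", "kwargs": {
  "steps": [
    [0,0,0,0.12,0.2],
    [0,0,0,0.12,0.2],
    [0,0,0,0.12,0.2],
    [0,0,0,0.12,0.2],
    [0,0,0,0.12,0.2],
    [0,0,0,0.12,0.2],
    [0,0,0,0.06,0.2],
    [0,0,0,0,0.2]
  ]
}}

```text
t: 21.98
tcp_pos: [0.5646, 0.2018, 0.0589]
tool_rot: [-1.569, -0.0, -2.902]
wrist_force: [2.4, -2.6, -6.7]
opening: 0.0315
```

Emit:
{"fn": "carry_out", "kwargs": {
  "steps": [
    [0,0,0,0,0.6],
    [0,0,0,0,0.6],
    [0,0,0,0,0.6],
    [0,-0.02,0,0,0.6],
    [0,-0.035,0,0,0.6],
    [0,0,0,0,0],
    [0,0,0,0,0],
    [0,0,0,0,0]
  ]
}}

```text
t: 22.65
tcp_pos: [0.5645, 0.2037, 0.116]
tool_rot: [-1.571, 0.001, -2.9]
wrist_force: [0.0, 0.4, 0.1]
opening: 0.0153
```

```bash
python3 - <<'E'
from h import *
s=arm.sense();print(s["t"],s["tcp_pos"],s["tool_rot"],s["joints"].round(2),s["opening"])
plan(*loc(-.027,.135),.115,-.229-np.pi,0)
E
```

```text
22.65 [0.56452029 0.2036826  0.11595908] [-1.57139155e+00  8.69085228e-04 -2.90047548e+00] [-0.32  0.42 -0.13  1.78  0.06  0.95 -1.8 ] 0.015258536908986778
[[-0.0047, 0.0001, 0.0026, 0.0588, 0.0], [-0.0049, 0.0001, 0.0024, 0.0588, 0.0], [-0.005, 0.0001, 0.0021, 0.0588, 0.0], [-0.0051, 0.0001, 0.0018, 0.0588, 0.0], [-0.0052, 0.0001, 0.0015, 0.0588, 0.0], [-0.0053, 0.0001, 0.0012, 0.0588, 0.0], [-0.0053, 0.0001, 0.0008, 0.0588, 0.0], [-0.0054, 0.0001, 0.0005, 0.0588, 0.0]]
```

Emit:
{"fn": "carry_out", "kwargs": {
  "steps": [
    [-0.0047,0,0.0026,0.0588,0],
    [-0.0049,0,0.0024,0.0588,0],
    [-0.005,0,0.0021,0.0588,0],
    [-0.0051,0,0.0018,0.0588,0],
    [-0.0052,0,0.0015,0.0588,0],
    [-0.0053,0,0.0012,0.0588,0],
    [-0.0053,0.012,0.0008,0.0588,0],
    [-0.0054,0.012,0.0005,0.0588,0]
  ]
}}

```text
t: 23.32
tcp_pos: [0.6062, 0.1917, 0.0907]
tool_rot: [-1.571, -0.0, 2.909]
wrist_force: [0.8, 0.1, -0.5]
opening: 0.0001
```

Emit:
{"fn": "carry_out", "kwargs": {
  "steps": [
    [0,0.016,0,0,0],
    [0,0.012,0,0,0],
    [0,0.008,0,0,0],
    [0,0.002,0,0,0],
    [0,0.001,0,0,0],
    [0,0.001,0,0,0],
    [0,0,0,0,0],
    [0,0,0,0,0]
  ]
}}

```text
t: 23.98
tcp_pos: [0.6068, 0.1917, 0.0524]
tool_rot: [-1.572, 0.001, 2.911]
wrist_force: [0.0, 0.7, 0.5]
opening: -0.0
```

Emit:
{"fn": "carry_out", "kwargs": {
  "steps": [
    [0,0.001,0,0,0],
    [0,0.001,0,0,0],
    [0,0,0,0,0],
    [0,0,0,0,0],
    [0,0,0,0,0],
    [0,0,0,0,0],
    [0,0,0,0,0],
    [0,0,0,0,0]
  ]
}}

```text
t: 24.65
tcp_pos: [0.6067, 0.1917, 0.0503]
tool_rot: [-1.571, 0.001, 2.911]
wrist_force: [-1.1, -0.4, 5.7]
opening: -0.0002
```

Emit:
{"fn": "carry_out", "kwargs": {
  "steps": [
    [0,0.001,0,0,0],
    [0,0.001,0,0,0],
    [0,0,0,0,0],
    [0,0,0,0,0],
    [0,0,0,0,0],
    [0,0,0,0,0],
    [0,0,0,0,0],
    [0,0,0,0,0]
  ]
}}

```text
t: 25.32
tcp_pos: [0.6067, 0.1917, 0.0501]
tool_rot: [-1.571, 0.001, 2.911]
wrist_force: [-5.1, -0.1, 16.2]
opening: -0.0001
```

Emit:
{"fn": "carry_out", "kwargs": {
  "steps": [
    [0,-0.01,0,0,0],
    [-0.025,0,0,0,0],
    [-0.025,0,0,0,0],
    [-0.025,0,0,0,0],
    [-0.022,0,0,0,0],
    [0,0.005,0,0,0],
    [0,0,0,0,0],
    [0,0,0,0,0]
  ]
}}

```text
t: 25.98
tcp_pos: [0.6991, 0.1697, 0.0513]
tool_rot: [-1.57, -0.003, 2.912]
wrist_force: [0.2, 0.3, -0.3]
opening: 0.0001
```

Emit:
{"fn": "carry_out", "kwargs": {
  "steps": [
    [0,0.001,0,0,0],
    [0,0.001,0,0,0],
    [0,0.001,0,0,0],
    [0,0.001,0,0,0],
    [0,0.001,0,0,0],
    [0,0,0,0,0],
    [0,0,0,0,0],
    [0,0,0,0,0]
  ]
}}

```text
t: 26.65
tcp_pos: [0.6999, 0.1702, 0.0501]
tool_rot: [-1.571, -0.001, 2.912]
wrist_force: [-5.4, -1.0, 10.5]
opening: -0.0002
```

Emit:
{"fn": "carry_out", "kwargs": {
  "steps": [
    [0,-0.02,0,0,0],
    [0,-0.035,0,0,0],
    [0,-0.035,0,0,0],
    [0.02,0,0.03,0,0],
    [0.02,0,0.035,0,0],
    [0.02,0,0.035,0,0],
    [0.02,0,0.035,0,0],
    [0.017,0,0.035,0,0]
  ]
}}

```text
t: 27.32
tcp_pos: [0.5653, 0.0252, 0.1378]
tool_rot: [-1.571, -0.0, 2.913]
wrist_force: [0.6, -0.4, 0.3]
opening: -0.0005
```

Emit:
{"fn": "carry_out", "kwargs": {
  "steps": [
    [0,0,0.035,0,0],
    [0,0,0.035,0,0],
    [0,0,0.03,0,0],
    [0,0.03,0,0,0],
    [0,0.03,0,0,0],
    [0,0.02,0,0,0],
    [0,0.005,0,0,0],
    [0,0,0,0,0]
  ]
}}

```text
t: 27.98
tcp_pos: [0.5433, -0.0712, 0.0519]
tool_rot: [-1.57, -0.003, 2.912]
wrist_force: [0.0, -0.3, -0.2]
opening: 0.0
```

Emit:
{"fn": "carry_out", "kwargs": {
  "steps": [
    [0,0.001,0,0,0],
    [0,0.001,0,0,0],
    [0,0.001,0,0,0],
    [0,0,0,0,0],
    [0,0,0,0,0],
    [0,0,0,0,0],
    [0,0,0,0,0],
    [0,0,0,0,0]
  ]
}}

```text
t: 28.65
tcp_pos: [0.5455, -0.0712, 0.0503]
tool_rot: [-1.571, 0.002, 2.912]
wrist_force: [-0.2, 0.9, 7.1]
opening: 0.0003
```

Emit:
{"fn": "carry_out", "kwargs": {
  "steps": [
    [0,0.001,0,0,0],
    [0,0,0,0,0],
    [0,0,0,0,0],
    [0,0,0,0,0],
    [0,0,0,0,0],
    [0,0,0,0,0],
    [0,0,0,0,0],
    [0,0,0,0,0]
  ]
}}

```text
t: 29.32
tcp_pos: [0.5455, -0.0712, 0.0502]
tool_rot: [-1.571, 0.001, 2.911]
wrist_force: [-3.1, 0.5, 12.3]
opening: 0.0005
```

```bash
python3 - <<'E'
from h import *
for i in range(2):
    s=arm.sense();print(s["t"],s["tcp_pos"].round(5),s["wrist_force"].round(1),s["joints"].round(2));arm.grab_frame("top")
E
```

```text
29.3167 [ 0.54545 -0.07118  0.05025] [-3.1  0.5 12.3] [ 0.01  0.43  0.05  1.95 -0.03  0.76 -1.72]
29.3667 [ 0.54544 -0.07117  0.05025] [-1.8  1.7 12.9] [ 0.01  0.43  0.05  1.95 -0.03  0.76 -1.72]
```

FL, RL and FR all read z = 0.0501–0.0503 when pressed, and each resists at once, so the riser is level to about 0.2 mm and does not rock. Next, the white stand.

```bash
python3 - <<'E'
from h import *
for n,u,v in(("redA",290,373),("redB",267,428),("purA",222,392),("purB",167,425)):print(n,at("top",u/1.5625,v/1.5625,.14).round(3))
p,a=pose()
print("cork",loc(.03,.075),a)
plan(.4885,.3535,.21,-1.996,.6,start=[p[0],p[1],.21,a])
E
```

```text
redA [0.393 0.253 0.14 ]
redB [0.296 0.297 0.14 ]
purA [0.364 0.377 0.14 ]
purB [0.31  0.477 0.14 ]
cork (np.float64(0.648035473894149), np.float64(0.12083655300348498)) 2.911480098931636
[[0.0095, -0.0, -0.025, -0.086, 0.6], [0.0073, -0.0, -0.0258, -0.086, 0.6], [0.0051, -0.0, -0.0263, -0.086, 0.6], [0.0028, -0.0, -0.0266, -0.086, 0.6], [0.0005, -0.0, -0.0268, -0.086, 0.6], [-0.0018, -0.0, -0.0267, -0.086, 0.6], [-0.0041, -0.0, -0.0265, -0.086, 0.6], [-0.0063, -0.0, -0.026, -0.086, 0.6]]
[[-0.0085, -0.0, -0.0254, -0.086, 0.6], [-0.0107, -0.0, -0.0246, -0.086, 0.6], [-0.0128, -0.0, -0.0235, -0.086, 0.6], [-0.0147, -0.0, -0.0224, -0.086, 0.6], [-0.0166, -0.0, -0.021, -0.086, 0.6], [-0.0183, -0.0, -0.0195, -0.086, 0.6], [-0.0199, -0.0, -0.0179, -0.086, 0.6], [-0.0214, -0.0, -0.0161, -0.086, 0.6]]
```

Emit:
{"fn": "carry_out", "kwargs": {
  "steps": [
    [0,-0.02,0,0,0],
    [0,-0.035,0,0,0],
    [0,-0.035,0,0,0],
    [0,-0.035,0,0,0],
    [0,-0.02,0,0,0],
    [0,-0.015,0,0,0.6],
    [0,0,0,0,0.6],
    [0,0,0,0,0.6]
  ]
}}

```text
t: 30.08
tcp_pos: [0.5446, -0.0715, 0.2086]
tool_rot: [-1.571, 0.001, 2.911]
wrist_force: [0.1, -0.1, -0.3]
opening: 0.0356
```

Emit:
{"fn": "carry_out", "kwargs": {
  "steps": [
    [0.0095,0,-0.025,-0.086,0.6],
    [0.0073,0,-0.0258,-0.086,0.6],
    [0.0051,0,-0.0263,-0.086,0.6],
    [0.0028,0,-0.0266,-0.086,0.6],
    [0.0005,0,-0.0268,-0.086,0.6],
    [-0.0018,0,-0.0267,-0.086,0.6],
    [-0.0041,0,-0.0265,-0.086,0.6],
    [-0.0063,0,-0.026,-0.086,0.6]
  ]
}}

```text
t: 30.75
tcp_pos: [0.5146, 0.1417, 0.2062]
tool_rot: [-1.571, -0.004, -2.679]
wrist_force: [-0.1, -0.5, 0.1]
opening: 0.0511
```

Emit:
{"fn": "carry_out", "kwargs": {
  "steps": [
    [-0.0085,0,-0.0254,-0.086,0.6],
    [-0.0107,0,-0.0246,-0.086,0.6],
    [-0.0128,0,-0.0235,-0.086,0.6],
    [-0.0147,0,-0.0224,-0.086,0.6],
    [-0.0166,0,-0.021,-0.086,0.6],
    [-0.0183,0,-0.0195,-0.086,0.6],
    [-0.0199,0,-0.0179,-0.086,0.6],
    [-0.0214,0,-0.0161,-0.086,0.6]
  ]
}}

```text
t: 31.42
tcp_pos: [0.4863, 0.3536, 0.206]
tool_rot: [-1.573, -0.004, -1.991]
wrist_force: [-0.3, -0.7, 1.0]
opening: 0.0513
```

Emit:
{"fn": "carry_out", "kwargs": {
  "steps": [
    [0,0.015,0,0,0.6],
    [0,0.015,0,0,0.6],
    [0,0.01,0,0,0.6],
    [0,0.005,0,0,0.6],
    [0,0,0,0,0.6],
    [0,0,0,0,0.6],
    [0,0,0,0,0.6],
    [0,0,0,0,0.6]
  ]
}}

```text
t: 32.08
tcp_pos: [0.4883, 0.3535, 0.1644]
tool_rot: [-1.57, 0.001, -1.996]
wrist_force: [-0.2, -0.1, 0.0]
opening: 0.0513
```

```bash
python3 - <<'E'
from h import *
s=arm.sense();print(s["t"],s["tcp_pos"],s["tool_rot"],s["joints"].round(2),s["opening"])
a=arm.grab_frame("scene");b=arm.grab_frame("top")
def cr(im,x,y,w=100,h=75):return cv2.resize(im[y:y+h,x:x+w,::-1],(400,300),interpolation=cv2.INTER_CUBIC)
cv2.imwrite("pics/k4.png",np.hstack([cr(a,250,105),cr(b,110,175)]));print([proj("scene",np.array([*s["tcp_pos"][:2],z])).round(1) for z in(s["tcp_pos"][2],.14,.013)])
E
```

```text
32.0833 [0.48829141 0.35346132 0.16444719] [-1.56985622e+00  1.36893216e-03 -1.99619142e+00] [-0.42  0.39 -0.35  1.72  0.15  1.06 -1.25] 0.051262563631912075
[array([305.1, 123.4]), array([304.5, 130.3]), array([301.5, 164. ])]
```

View pics/k4.png

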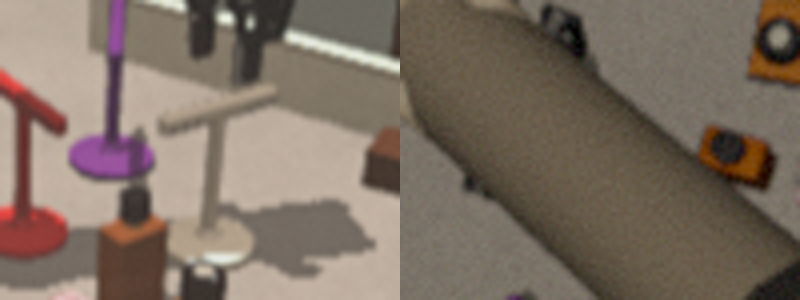

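The fingers straddle the white bar: its middle is at px (304.7,131.3) against a predicted (304.5,130.3), and the red and purple stands are clear. I'll descend and grip.

Emit:
{"fn": "carry_out", "kwargs": {
  "steps": [
    [0,0.015,0,0,0.6],
    [0,0.015,0,0,0.6],
    [0,0.012,0,0,0.6],
    [0,0.009,0,0,0.6],
    [0,0.005,0,0,0.6],
    [0,0,0,0,0.6],
    [0,0,0,0,0.05],
    [0,0,0,0,0.05]
  ]
}}

```text
t: 32.85
tcp_pos: [0.4882, 0.3537, 0.1083]
tool_rot: [-1.57, 0.001, -1.996]
wrist_force: [-0.1, 1.0, -0.0]
opening: 0.0281
```

Emit:
{"fn": "carry_out", "kwargs": {
  "steps": [
    [0,0,0,0,0.05],
    [0,0,0,0,0.05],
    [0,0,0,0,0.05],
    [0,0,0,0,0.05],
    [0,0,0,0,0.05],
    [0,0,0,0,0.05],
    [0,-0.005,0,0,0.05],
    [0,-0.01,0,0,0.05]
  ]
}}

```text
t: 33.52
tcp_pos: [0.4866, 0.3514, 0.1208]
tool_rot: [-1.572, -0.005, -1.996]
wrist_force: [0.2, -0.5, -4.3]
opening: 0.0132
```

Emit:
{"fn": "carry_out", "kwargs": {
  "steps": [
    [0,-0.02,0,0,0.05],
    [0,-0.02,0,0,0.05],
    [0,-0.02,0,0,0.05],
    [0,-0.02,0,0,0.05],
    [0,-0.02,0,0,0.05],
    [0,-0.01,0,0,0.05],
    [0,0,0,0,0.05],
    [0,0,0,0,0.05]
  ]
}}

```text
t: 34.18
tcp_pos: [0.4877, 0.3529, 0.2323]
tool_rot: [-1.57, -0.0, -1.996]
wrist_force: [-0.6, -0.2, -3.8]
opening: 0.0134
```

```bash
python3 - <<'E'
from h import *
s=arm.sense();print(s["t"],s["tcp_pos"],s["tool_rot"],s["joints"].round(2),s["opening"],s["wrist_force"])
a=arm.grab_frame("scene")
cv2.imwrite("pics/k5.png",cv2.resize(a[70:190,230:390,::-1],(800,600),interpolation=cv2.INTER_CUBIC));print(s["tcp_pos"],[proj("scene",np.array([*s["tcp_pos"][:2],s["tcp_pos"][2]+z])).round(1) for z in(-.095,.032)])
plan(.648,.1208,s["tcp_pos"][2],-1.996,.05,vmax=.035)
E
```

```text
34.1833 [0.48772096 0.35287082 0.23232788] [-1.57044930e+00 -4.28863841e-04 -1.99606571e+00] [-0.41  0.33 -0.36  1.65  0.12  1.19 -1.23] 0.013422909556862192 [-0.61319712 -0.21922667 -3.81637691]
[0.48772096 0.35287082 0.23232788] [array([304.1, 131.1]), array([307.4,  93.7])]
[[0.009, -0.0001, 0.0151, -0.0, 0.05], [0.009, -0.0001, 0.0151, -0.0, 0.05], [0.009, -0.0001, 0.0151, -0.0, 0.05], [0.009, -0.0001, 0.0151, -0.0, 0.05], [0.009, -0.0001, 0.0151, -0.0, 0.05], [0.009, -0.0001, 0.0151, -0.0, 0.05], [0.009, -0.0001, 0.0151, -0.0, 0.05], [0.009, -0.0001, 0.0151, -0.0, 0.05]]
[[0.009, -0.0001, 0.0151, -0.0, 0.05], [0.009, -0.0001, 0.0151, -0.0, 0.05], [0.009, -0.0001, 0.0151, -0.0, 0.05], [0.009, -0.0001, 0.0151, -0.0, 0.05], [0.009, -0.0001, 0.0151, -0.0, 0.05], [0.009, -0.0001, 0.0151, -0.0, 0.05], [0.009, -0.0001, 0.0151, -0.0, 0.05], [0.009, -0.0001, 0.0151, -0.0, 0.05]]
```

View pics/k5.png

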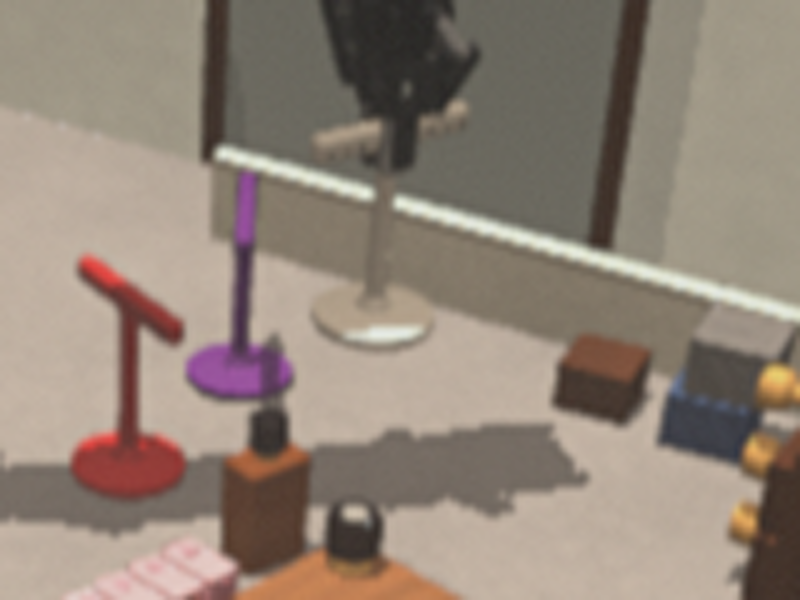

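The stand hangs upright with its base at px (304.6,132), against (304.1,131.1) predicted. Moving over the cork.

Emit:
{"fn": "carry_out", "kwargs": {
  "steps": [
    [0.005,0,0.009,0,0.05],
    [0.009,0,0.015,0,0.05],
    [0.009,0,0.015,0,0.05],
    [0.009,0,0.015,0,0.05],
    [0.009,0,0.015,0,0.05],
    [0.009,0,0.015,0,0.05],
    [0.009,0,0.015,0,0.05],
    [0.009,0,0.015,0,0.05]
  ]
}}

```text
t: 34.9
tcp_pos: [0.5637, 0.242, 0.2308]
tool_rot: [-1.572, -0.003, -1.996]
wrist_force: [0.2, -0.1, -2.5]
opening: 0.0131
```

Emit:
{"fn": "carry_out", "kwargs": {
  "steps": [
    [0.009,0,0.015,0,0.05],
    [0.009,0,0.015,0,0.05],
    [0.009,0,0.015,0,0.05],
    [0.009,0,0.015,0,0.05],
    [0.009,0,0.015,0,0.05],
    [0.009,0,0.015,0,0.05],
    [0.009,0,0.015,0,0.05],
    [0.009,0,0.015,0,0.05]
  ]
}}

```text
t: 35.57
tcp_pos: [0.6431, 0.127, 0.2307]
tool_rot: [-1.573, -0.003, -1.996]
wrist_force: [0.5, -0.4, -3.3]
opening: 0.0132
```

Emit:
{"fn": "carry_out", "kwargs": {
  "steps": [
    [0.005,0,0.007,0,0.05],
    [0,0.01,0,0,0.05],
    [0,0.015,0,0,0.05],
    [0,0.015,0,0,0.05],
    [0,0.012,0,0,0.05],
    [0,0.005,0,0,0.05],
    [0,0,0,0,0.05],
    [0,0,0,0,0.05]
  ]
}}

```text
t: 36.23
tcp_pos: [0.6473, 0.1223, 0.1754]
tool_rot: [-1.571, -0.0, -1.995]
wrist_force: [0.5, -0.5, -2.7]
opening: 0.0132
```

```bash
python3 - <<'E'
from h import *
s=arm.sense();print(s["t"],s["tcp_pos"],s["tool_rot"],s["opening"],s["wrist_force"])
a=arm.grab_frame("scene")
cv2.imwrite("pics/k6.png",cv2.resize(a[120:240,230:390,::-1],(800,600),interpolation=cv2.INTER_CUBIC));print([proj("scene",np.array([*s["tcp_pos"][:2],s["tcp_pos"][2]+z])).round(1) for z in(-.108,.032)],proj("scene",np.array([*loc(.03,.075),.05])))
E
```

```text
36.2333 [0.6473019  0.12230434 0.17541249] [-1.57113230e+00 -1.11504187e-04 -1.99507967e+00] 0.013161286692841802 [ 0.48413524 -0.52966553 -2.69924779]
[array([312.2, 200.4]), array([317., 157.])] [311.59859893 205.78410734]
```

View pics/k6.png

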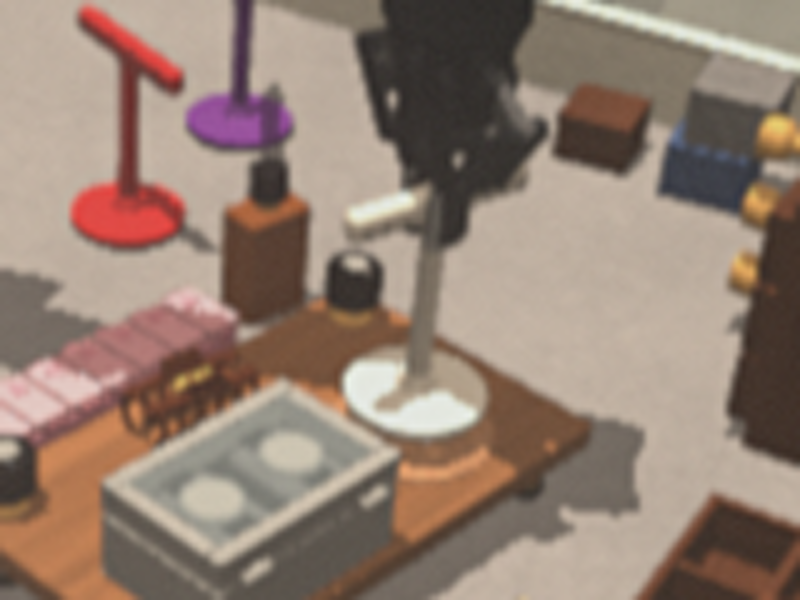

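```bash
python3 - <<'E'
from h import *
for n in("scene","top"):
    im=cv2.imread(f"pics/{n}0.png")
    g=np.arange(-.07,.07,.001);X,Y=np.meshgrid(g,g)
    cx,cy=loc(.03,.075)
    P=np.array([[proj(n,np.array([cx+x,cy+y,.051])) for x in g] for y in g]).astype(np.float32)
    w=cv2.remap(im,P[...,0],P[...,1],cv2.INTER_LINEAR).astype(float)
    f=cv2.GaussianBlur(w,(0,0),2);g_=f[...,0]/f.sum(-1)  # blue fraction: cork paler
    best=[]
    L=g_; 
    for dx in range(-10,11):
        for dy in range(-10,11):
            r=np.hypot(X-dx/1e3,Y-dy/1e3);best.append((L[r<.044].mean()-L[(r>.050)&(r<.056)].mean(),dx,dy))
    best.sort();print(n,best[-3:],best[:1])
E
```

```text
scene [(np.float64(0.003303096770071845), -8, -10), (np.float64(0.0034242501989388274), -9, -10), (np.float64(0.003543162286658852), -10, -10)] [(np.float64(-0.00633967155915699), -10, 10)]
top [(np.float64(0.06257885436625309), -2, -1), (np.float64(0.06265260639035643), -1, -2), (np.float64(0.06289014940429197), -1, -1)] [(np.float64(0.011189469702984206), 10, -10)]
```

```bash
python3 - <<'E'
from h import *
n="scene";im=cv2.imread("pics/scene0.png");g=np.arange(-.07,.07,.001);X,Y=np.meshgrid(g,g);cx,cy=loc(.03,.075)
P=np.array([[proj(n,np.array([cx+x,cy+y,.051])) for x in g] for y in g]).astype(np.float32)
f=cv2.GaussianBlur(cv2.remap(im,P[...,0],P[...,1],cv2.INTER_LINEAR),(0,0),2).astype(float)
cv2.imwrite("pics/rect.png",cv2.resize(f.astype(np.uint8),(560,560)))
E
```

```text
(no output)
```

View pics/rect.png

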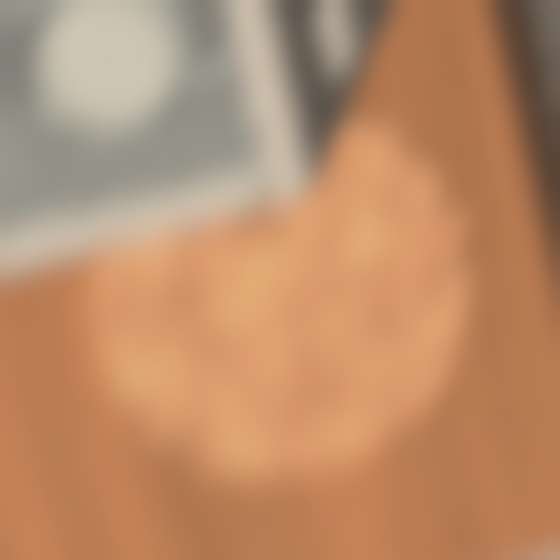

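The rectified crop (4 px per mm, origin at 280,280) shows the cork spanning columns 93 to 472, with its bottom edge at row 483. Its centre is therefore within about 1–2 mm of the stand, so I'll lower straight down.

Emit:
{"fn": "carry_out", "kwargs": {
  "steps": [
    [0,0.005,0,0,0.05],
    [0,0.005,0,0,0.05],
    [0,0.003,0,0,0.05],
    [0,0.001,0,0,0.05],
    [0,0.001,0,0,0.05],
    [0,0.001,0,0,0.05],
    [0,0,0,0,0.05],
    [0,0,0,0,0.05]
  ]
}}

```text
t: 36.95
tcp_pos: [0.6476, 0.1219, 0.1597]
tool_rot: [-1.571, 0.0, -1.996]
wrist_force: [-0.4, 0.1, -3.8]
opening: 0.0131
```

Emit:
{"fn": "carry_out", "kwargs": {
  "steps": [
    [0,0.0005,0,0,0.05],
    [0,0.0005,0,0,0.05],
    [0,0.0005,0,0,0.05],
    [0,0,0,0,0.05],
    [0,0,0,0,0.05],
    [0,0,0,0,0.05],
    [0,0,0,0,0.05],
    [0,0,0,0,0.05]
  ]
}}

```text
t: 37.62
tcp_pos: [0.6476, 0.1219, 0.1583]
tool_rot: [-1.571, 0.0, -1.996]
wrist_force: [-0.5, 0.0, -1.0]
opening: 0.0132
```

Emit:
{"fn": "carry_out", "kwargs": {
  "steps": [
    [0,0.0003,0,0,0.05],
    [0,0,0,0,0.05],
    [0,0,0,0,0.2],
    [0,0,0,0,0.3],
    [0,0,0,0,0.4],
    [0,0,0,0,0.4],
    [0,0,0,0,0.4],
    [0,0,0,0,0.4]
  ]
}}

```text
t: 38.28
tcp_pos: [0.6476, 0.1218, 0.1578]
tool_rot: [-1.571, -0.0, -1.996]
wrist_force: [-0.5, -1.1, 0.9]
opening: 0.0346
```

Emit:
{"fn": "carry_out", "kwargs": {
  "steps": [
    [0,-0.01,0,0,0.4],
    [0,-0.02,0,0,0.4],
    [0,-0.03,0,0,0.4],
    [0,-0.03,0,0,0.4],
    [0,-0.03,0,0,0.4],
    [0,0,0,0,0.4],
    [0,0,0,0,0.4],
    [0,0,0,0,0.4]
  ]
}}

```text
t: 38.95
tcp_pos: [0.6473, 0.1217, 0.2779]
tool_rot: [-1.571, -0.0, -1.996]
wrist_force: [0.0, -0.5, 0.0]
opening: 0.034
```

Emit:
{"fn": "carry_out", "kwargs": {
  "steps": [
    [0.035,0,0,0,0.4],
    [0.035,0,0,0,0.4],
    [0.035,0,0,0,0.4],
    [0.035,0,0,0,0.4],
    [0.035,0,0,0,0.4],
    [0.035,0,0,0,0.4],
    [0.035,0,0,0,0.4],
    [0,0,0,0,0.4]
  ]
}}

```text
t: 39.62
tcp_pos: [0.5421, -0.1107, 0.2763]
tool_rot: [-1.573, -0.007, -2.008]
wrist_force: [-0.3, -1.5, -0.8]
opening: 0.0343
```

```bash
python3 - <<'E'
from h import *
s=arm.sense();print(s["t"],s["tcp_pos"],s["wrist_force"])
a=arm.grab_frame("scene");b=arm.grab_frame("top")
c=lambda i,x,y,w,h:cv2.resize(i[y:y+h,x:x+w,::-1],(400,400),interpolation=cv2.INTER_CUBIC)
cv2.imwrite("pics/k7.png",np.hstack([c(a,210,120,150,150),c(b,180,110,140,140)]))
E
```

```text
39.6167 [ 0.5421036  -0.11071521  0.27631818] [-0.31337023 -1.51803795 -0.76392935]
```

View pics/k7.png

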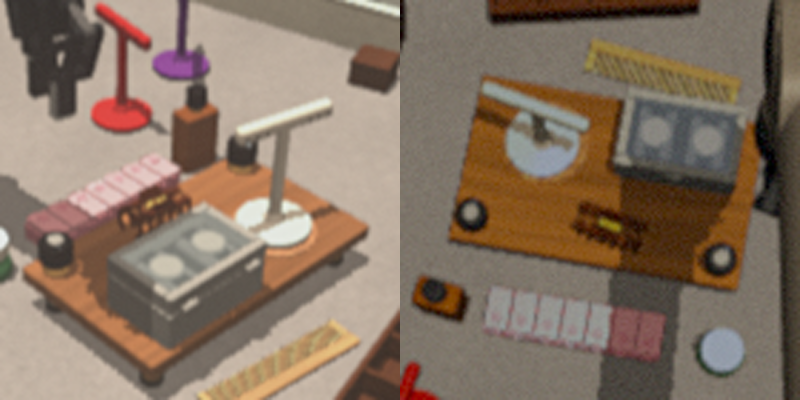

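The stand is upright on the cork: base at (274,222) in the left crop, (543,143) in the right, with a rim of cork around it. Watch box, claw, organiser, bottle, jar and comb look unmoved, and the arm is clear. Handing in.

```bash
python3 -c "
from bench import arm
print(arm.job_done())"
```

```text
the job is handed in; nothing more can be done
None
```

I levelled the riser, stood the white earring stand upright on the cork pad and handed the job in at about 39.7 s. The hand-in reported no verdict.

- **Levelling:** I pressed the board beside each foot to judge how far off it was. From that I turned the right knob 1.5 rad anticlockwise and the left knob 2.7 rad clockwise.
- **Level check:** Pressed again after the turns, the board read 50.1–50.3 mm at the front left, rear left and front right, and resisted at once with no rocking. Before, the front left gave by about 3.5 mm.
    - **Not checked:** I did not press the rear right, because the watch box is there.
    - **Small residue:** the front right read about 0.1 mm high. That is within what the probe can tell, so I left it. I did not press the board again after placing the stand.
- **Stand:** The force reading showed it settling on the board before I let go. The last pictures show it upright with a rim of cork around its base, centred to about 2 mm by my estimate.
- **Everything else:** The watch box, hair claw, pill organiser, scent bottle, cream jar and comb look unmoved in the last pictures. The spray can was outside those crops, and the arm stayed well clear of it after the start.
- **Disagreement:** The two cameras differed by 3–4 mm. The knob grips agreed with the scene camera, so I corrected the riser's position by 2.5 mm in x and 1 mm in y.

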